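Set and lock the plunge router's depth stop on a sample

TASK

The plunge router's depth rod is parked high and clamped. Slacken the red-balled cam lever, press the rod down until its brass foot rests on the wooden sample lying on the turret stop, with light pressure only (about 5 N, so that the wood is not dented), and then swing the lever back to lock the rod tight, the foot still pressing on the sample. Never force the rod while it is clamped, and leave the sample and the other things where they lie.

Things in the scene. Friction and masses are not known exactly. Their poses are not given: they have to be found in the camera images.
- router: blue plunge router on a plywood workpiece (260 x 400 mm, 11 to 18 mm thick) held fast to the bench. Origin under the motor's axis, 18 mm below the workpiece's top (0 to 7 mm below the bench top); -x points to its front (turned away from the robot) with the depth rod and cam lever, z up. Motor 84 mm across, top 259 mm over the origin; side handles to y = +-155 mm, 130 mm over it
- rod: depth rod: upright square steel bar, 10 x 10 mm, 68 mm in front of the motor's axis. Origin at the bar's lower end, z up. a round-ended brass fine-adjust foot, 9 mm across, stands 6 to 14 mm out of this end (unmeasured, new each time; stiff, leave it so). It only slides up and down, 55 mm. Slack, a push of about 3 N moves it and it stays where left; clamped tight, it holds against 20 N
- rod_top (a point): centre of the flat top of the rod's round black press knob, 24 mm across, free to be pressed from above; 155 mm above the bar's lower end; at the rod's highest, 266 mm over the router's origin
- clamp (a joint): angle of the cam lever about its vertical pivot, rad: 0 = fully slack (end stop), grows counter-clockwise seen from above; from about 0.6 on the cam squeezes a steel shoe on the rod, more and more; locked tight from 0.95 on (a push of 10 to 15 N at the ball gets there), end stop 1.15. It stays where it is left
- clamp_pivot (a point): point on the lever's vertical pivot axis at the height of the ball's centre, 39 mm to the router's +y side of the rod
- turret_top (a point): centre of the turret stop's flat top, 41 mm across, 46 mm over the router's origin, straight below the rod
- sample: dark wooden sample strip 24 x 60 x 10 mm lying flat and loose on the turret stop under the rod; origin in the middle of its underside, long side along its y axis. The wood dents when the foot presses on it with more than about 15 N
- spanner: steel collet spanner, 150 mm long, lying on the plywood workpiece; a bystander
- hammer: hammer with yellow handle, 280 mm long, lying on the bench; a bystander
- glue: white glue bottle, 56 mm across and 150 mm tall, standing on the bench; a bystander
- pencil: flat red carpenter's pencil, 130 mm long, lying on the plywood workpiece; a bystander
- lever_ball (a point): red ball, 21 mm across, on the end of the cam lever (a 10 mm round bar that rises outwards from the pivot); this point is its centre, 70 mm out from the pivot axis and 212 mm over the router's origin. It can be pushed sideways from above or pinched

How it is judged:
On the way, in this order (a step that is already met when the one before it is completed fails the run):
1. the cam lever is swung back until the rod is slack (lever below 0.55 rad) (value of joint clamp below 0.55 rad), for 0.2 s.
2. with the lever slack, the rod is lowered until its foot touches the sample (value of joint clamp below 0.55 rad and contact force between rod and sample above 1 N), for 0.2 s.
3. the lever is swung to lock the rod tight, the foot still touching (value of joint clamp above 0.95 rad and contact force between rod and sample above 1 N), for 0.2 s.
At the end, for the whole second after the job is handed in: The lever stands locked (beyond 0.95 rad), the rod is at rest with its foot pressing on the sample with more than 1 N, and the sample still lies flat on the turret stop, its middle within 20 mm of the turret's (all of step 3 and horizontal distance between sample and turret_top below 0.02 m and angle between sample's own z axis and vertical below 0.1 rad and linear speed of rod below 0.01 m/s); the robot touches nothing.
It fails at once if the foot is pressed on the sample with more than 15 N (dents the wood) (contact force between rod and sample above 15 N).
It fails at once if the rod is forced: pushed by the fingers with more than 30 N (contact force between rod and the fingers above 30 N).
It fails at once if the sample is moved by more than 8 mm (distance of sample from where it was at the start of the episode above 0.008 m).
It fails at once if a bystander is moved by more than 15 mm (distance of any of spanner, hammer, glue, pencil from where it was at the start of the episode above 0.015 m).
It also fails if it takes over 54 s, if anything falls off the work surface, if the arm or the gripper's body presses on something with over 40 N, if the wrist force passes 120 N, or if a joint passes its speed limit or range.

ROBOT

A 6-joint arm with a two-finger parallel gripper is mounted at the origin on the work surface. World frame = base frame: x ahead of the robot, y to its left, z up, the work surface at z = 0. Lengths are in m, angles in rad, forces in N, time in s.
With the tool pointing down it reaches from about 0.25 to 0.725 m from the base axis. Payload 4 kg.
Tool frame: the origin (TCP) lies on the centre line of the jaws, within the pads' length; the fingertips stand 17 mm ahead of it and the grasp point (between the pads) lies 2 mm behind it; z points along the fingers, y is the line along which they close (so a half turn about z gives the same grasp; the last joint's range is limited). The gripper opens to 85 mm and grips with 20 to 120 N. Pads are 22 mm wide; open, the fingers measure 114 mm over their backs; the gripper's body (76 mm by 85 mm) begins 54 mm behind the grasp point. The pads swing forward as they close: fully open they stand 13 mm farther back than shut.
Start: joints at [1.242, 0.241, 0.005, 1.335, 0, 1.571], TCP at [0.161, 0.473, 0.248] pointing down, gripper open.
Joint ranges: [-2.72, 2.72], [-1.05, 1.87], [-1.09, 1.28], [-1.99, 2.15], [-1.42, 1.44], [-3.14, 3.14]. Speed limits (rad/s): [2.79, 2.79, 3.14, 3.14, 3.14, 3.14].

INTERFACE

Orientations are given as a unit quaternion [x, y, z, w].
In Python, from workcell import bot, camera, get_calibration gives the robot as it stands.
- The arm moves only by the tool apply_moves, never from a script. Its argument "steps" is a list of rows, each a list of 3 entries, a list of its own where there are three numbers: the shift along the tool's x, y, z as a fraction of full scale, then the turn, a rotation vector about the tool's x, y, z as a fraction of full scale, then the opening, from 0 (shut) to 1 (fully open). A call has exactly 8 rows; each row shifts and turns the commanded pose from where the row before left it, along the tool's axes as they then stand; what a row does not reach is not made up. Full scale, the value 1, is 20 cm for a shift and pi rad for a turn. A row lasts 1/12 s, in which the tool goes at most 41.7 mm and 7.16 degrees, less where a joint would pass 70% of its speed; a pose out of reach is approached as far as the arm can. A call with a number of a shift or a turn outside -1 to 1 is refused whole. A call with a gripper value outside its range is refused whole. The fingers move at their own pace and stop on an object; the grip force is fixed at half the most. Time passes only in rows, so rows that do not move let the fingers close, or fill a call up. It gives the time, the measured TCP pose, the force, the opening and the grip force at its end, in the units of the state.
- bot.get_obs(): the state, without advancing time (a new reading comes with each control period).
- camera(name): name is "side" or "top" or "wrist"; returns (picture, depth): 420x560x3 uint8, red, green, blue; 420x560 float32, m along the optical axis (not along the pixel's ray), 0 where there is no reading.
- get_calibration(name): a dict with "fov_y" (degrees; the focal length in pixels is half the picture's height over the tangent of half this angle, whatever the lens; pixels are square), "cx", "cy" (the principal point, pixels), "rvec" (rotation vector, rad) and "tvec" (3), from world to camera coordinates, as OpenCV has them. Camera axes: x right, y down, z forward; pixel columns grow to the right and rows downward; lengths in m; the calibration is good to about 2 mm. The wrist camera is an equidistant fisheye: a pixel r from the principal point sees the ray r / f radians off the axis. A picture is of the moment at which its call begins: read the wrist's pose just before it. get_calibration takes no time and is no camera call; for the wrist camera it gives the pose at the moment of the call.
- bot.job_done(): hands the job in; it is judged then, once.
The state is a dict: "clock": time; "joint_pos": joint angles; "joint_vel": joint speeds; "tau": joint torques, N m; "eef_pos": TCP position; "tool_rot": TCP orientation; "ft_force": force on the tool from outside, world axes, zero at the start; "ft_torque": the same for the moment, N m; "grip_width": finger opening in m; "grasp_force": force on a finger pad.
Only numpy, scipy, OpenCV 4.12 (cv2) and the standard library are available. Lean on these libraries where they do the work, as an engineer would, in place of code of your own. Each camera call takes 0.05 s, during which the arm holds its last target. There are 200 camera calls.

## Working session

There is one attempt and no reset: what is moved stays moved. The work goes in short steps, Python scripts to look and compute and a tool call to move; the robot and the scene stay as the last step left them, time stands still between calls to the robot, and variables do not carry over. Pictures are saved under pics/ and viewed, at most 10 in all, crops included, and the job is handed in when it is done.

Besides the shell and the picture viewer there is one more tool, called after ">>>" as name(argument=value, ...) on one line, values as JSON. apply_moves: Moves the arm, as the interface text tells. Its arguments: {"type":"object","properties":{"steps":{"type":"array"}},"required":["steps"]}

```bash
ls; mkdir -p pics; cat > h.py <<'E'
import numpy as np, cv2
from workcell import bot, camera, get_calibration
def cal(n):
    c=get_calibration(n); R=cv2.Rodrigues(np.array(c["rvec"],float))[0]; t=np.array(c["tvec"],float).ravel()
    return c,R,t
def pts(n,dep,c,R,t,us,vs):
    f=dep.shape[0]/2/np.tan(np.radians(c["fov_y"])/2); z=dep[vs,us]
    P=np.stack([(us-c["cx"])/f*z,(vs-c["cy"])/f*z,z],1)
    return (P-t)@R
E
python3 - <<'E'
from h import *
for n in("top","side"):
    im,d=camera(n); c,R,t=cal(n); np.savez("s_"+n,im=im,d=d)
    cv2.imwrite(f"pics/{n}0.png",im[:,:,::-1]); print(n,c,-R.T@t)
    h=cv2.cvtColor(im,cv2.COLOR_RGB2HSV)
    m=(((h[...,0]<8)|(h[...,0]>172))&(h[...,1]>150)&(h[...,2]>80)).astype(np.uint8)
    k,l,s,ce=cv2.connectedComponentsWithStats(m)
    for i in range(1,k):
        if s[i,4]>15:
            v,u=np.nonzero((l==i)&(d>0)); print(s[i],ce[i],np.median(pts(n,d,c,R,t,u,v),0) if len(u) else 0)
print(bot.get_obs())
E
```

```text
pics
top {'fov_y': 43.60795258527431, 'cx': 277.14212062122067, 'cy': 199.75212270596714, 'rvec': array([ 2.1322619 , -2.13162081,  0.18024626]), 'tvec': array([-0.00190391,  0.5720315 ,  1.507595  ])} [ 0.30859167 -0.0039445   1.58266294]
[232 141   8   7  41] [235.56097561 144.07317073] [0.69426731 0.10893006 0.21984921]
[194 188   3  20  47] [194.95744681 197.76595745] [0.58146012 0.24565618 0.02571664]
[195 221   3   8  19] [195.73684211 224.52631579] [0.49934077 0.24064946 0.02732286]
side {'fov_y': 57.1937761684835, 'cx': 277.99396339016494, 'cy': 209.00461125865792, 'rvec': array([ 2.16814531, -0.72957161,  0.35677981]), 'tvec': array([-0.43417882,  0.32499782,  0.86330075])} [ 0.05954574 -0.62231734  0.80535611]
[294 151   5   6  24] [296.125      153.70833333] [0.69224454 0.10614648 0.21721877]
[217 198  21  12  47] [226.82978723 203.65957447] [0.52162139 0.24161284 0.02415412]
{'clock': 0.1, 'joint_pos': array([1.24201368e+00, 2.41357195e-01, 3.88755603e-03, 1.33520853e+00,
       4.06503787e-06, 1.57079266e+00]), 'joint_vel': array([ 0.00056094, -0.00276437,  0.00403965,  0.00045858,  0.00011376,
        0.00115531]), 'tau': array([ 6.54028991e-04, -3.73137331e+01,  2.53010505e+01,  1.08395156e-02,
        1.04341618e-04,  4.74719059e-06]), 'eef_pos': array([0.16127545, 0.47272306, 0.2475031 ]), 'tool_rot': array([ 1.63650010e-01,  9.86518012e-01, -9.27904556e-04, -1.55990622e-04]), 'ft_force': array([ 0.42915978, -0.27011559, -0.19306534]), 'ft_torque': array([-0.00171064, -0.04560057,  0.03275953]), 'grasp_force': 0.0, 'grip_width': 0.08566728712000686}
```

View pics/top0.png

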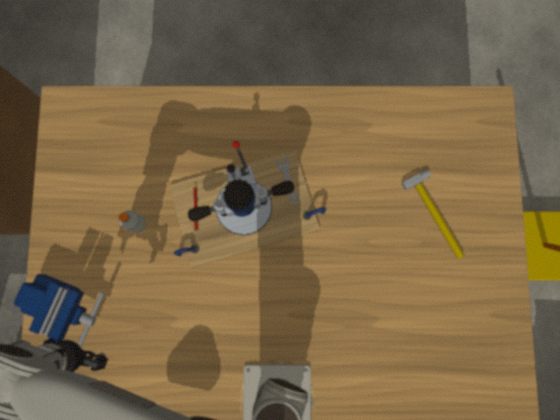

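View pics/side0.png

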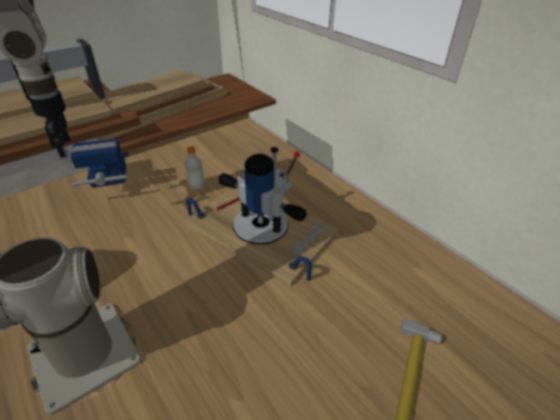

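```bash
python3 - <<'E'
from h import *
a=np.load("s_top.npz")["im"][120:230,180:310]; b=np.load("s_side.npz")["im"][130:250,210:330]
a=cv2.resize(a,None,fx=3,fy=5*110/110*0+3,interpolation=cv2.INTER_CUBIC); b=cv2.resize(b,(390,390),interpolation=cv2.INTER_CUBIC)
a=cv2.copyMakeBorder(a,0,60,0,0,cv2.BORDER_CONSTANT)
o=np.clip(np.hstack([a,b])*1.5,0,255).astype(np.uint8); cv2.imwrite("pics/crop.png",o[:,:,::-1])
c,R,t=cal("top"); d=np.load("s_top.npz")["d"]
g=np.array([(u,v) for v in range(130,225) for u in range(185,305)]); P=pts("top",d,c,R,t,g[:,0],g[:,1])
for lo,hi in((.2,.23),(.235,.275)):
    m=(P[:,2]>lo)&(P[:,2]<hi); M=np.zeros((420,560),np.uint8); M[g[m][:,1],g[m][:,0]]=1
    k,l,s,ce=cv2.connectedComponentsWithStats(M)
    for i in range(1,k):
        if s[i,4]>5:
            q=P[m][l[g[m][:,1],g[m][:,0]]==i]; print(lo,s[i],ce[i],q.mean(0),np.median(q[:,2]),q.min(0),q.max(0))
for x in ((260,180),(180,185),(200,190),(210,240),(285,230),(300,180)):
    print(x,pts("top",d,c,R,t,np.array([x[0]]),np.array([x[1]])))
E
```

```text
0.2 [233 140   8  14  66] [236.66666667 145.39393939] [0.69170392 0.10697155 0.21566986] 0.2182091296538281 [0.6747327  0.09874283 0.20024833] [0.70723614 0.11684396 0.22706959]
0.2 [231 172   4   3   7] [232.85714286 172.85714286] [0.61741732 0.11664067 0.20978308] 0.2102222118777455 [0.6161294  0.11325754 0.20152718] [0.61883002 0.12133201 0.21580381]
0.2 [224 190  32  22 110] [242.35454545 205.07272727] [0.52884187 0.08964106 0.21735967] 0.21931552541533178 [0.51472385 0.05728011 0.20013118] [0.56965605 0.13791433 0.22999373]
0.235 [227 164   9   9  66] [230.93939394 167.84848485] [0.62083661 0.11794984 0.25378222] 0.25366481502213833 [0.60978574 0.10695242 0.24608496] [0.63187862 0.12884834 0.26073659]
0.235 [223 178  31  31 685] [238.26569343 193.17956204] [0.55401168 0.09806417 0.2537143 ] 0.2546629165870157 [0.51683261 0.06056763 0.23504   ] [0.59539635 0.13865358 0.26610693]
(260, 180) [[0.63840941 0.05053684 0.01755146]]
(180, 185) [[0.62290037 0.29375519 0.0173098 ]]
(200, 190) [[0.60808733 0.23304677 0.01387828]]
(210, 240) [[0.45536574 0.19872997 0.01791103]]
(285, 230) [[ 0.48499217 -0.02520685  0.0217156 ]]
(300, 180) [[ 0.63806662 -0.0711837   0.01925241]]
```

View pics/crop.png

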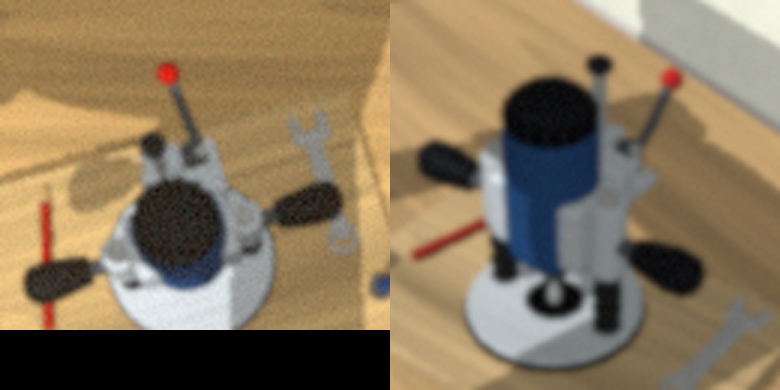

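The crop shows the knob at about top-view pixel (231,168), the motor top at (238,193) and the red ball at (236,144). That places them in the world at roughly knob (0.621, 0.118, 0.256), ball (0.694, 0.108) and pivot (0.632, 0.081). I'll unlock by pushing the ball towards -y.

>>> apply_moves(steps=[[[0,0,-0.1],[0,0,-0.035],0],[[0,0,-0.1],[0,0,-0.035],0],[[0,0,-0.1],[0,0,-0.035],0],[[-0.15,-0.09,0],[0,0,0],0],[[-0.15,-0.09,0],[0,0,0],0],[[-0.15,-0.09,0],[0,0,0],0],[[-0.15,-0.09,0],[0,0,0],0],[[-0.15,-0.09,0],[0,0,0],0]])

```text
clock: 0.77
eef_pos: [0.3125, 0.3822, 0.3079]
tool_rot: [-0.001, 1.0, -0.0, -0.0]
ft_force: [0.2, 0.4, 0.3]
grip_width: -0.0001
grasp_force: 0.0
```

>>> apply_moves(steps=[[[-0.18,-0.1,0],[0,0,0],0],[[-0.18,-0.1,0],[0,0,0],0],[[-0.18,-0.1,0],[0,0,0],0],[[-0.18,-0.1,0],[0,0,0],0],[[-0.18,-0.1,0],[0,0,0],0],[[-0.18,-0.1,0],[0,0,0],0],[[-0.18,-0.1,0],[0,0,0],0],[[-0.15,-0.05,0],[0,0,0],0]])

```text
clock: 1.43
eef_pos: [0.5958, 0.2307, 0.3075]
tool_rot: [0.001, 1.0, -0.001, -0.0]
ft_force: [0.2, 1.0, 0.9]
grip_width: -0.0002
grasp_force: 0.0
```

```bash
python3 - <<'E'
from h import *
print(bot.get_obs()["eef_pos"])
im,d=camera("wrist"); c=get_calibration("wrist"); print(c)
cv2.imwrite("pics/w1.png",np.clip(im[:,:,::-1]*1.4,0,255).astype(np.uint8)); np.savez("s_w1",im=im,d=d)
E
```

```text
[0.59579578 0.23067477 0.30753702]
{'fov_y': 65.70646984690485, 'cx': 281.19883459330663, 'cy': 205.96061595880238, 'rvec': array([-2.05338421, -2.04333159, -0.32591796]), 'tvec': array([-0.23125174, -0.62789724,  0.2462044 ])}
```

View pics/w1.png

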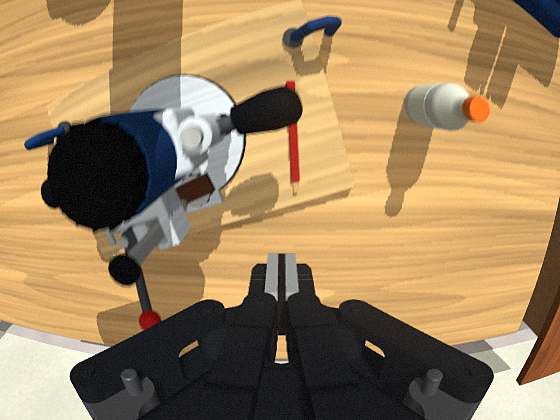

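```bash
cat >> h.py <<'E'
def wray(u,v,c):
    R=cv2.Rodrigues(np.array(c["rvec"],float))[0]; t=np.array(c["tvec"],float).ravel()
    f=210/np.tan(np.radians(c["fov_y"])/2); x,y=u-c["cx"],v-c["cy"]; r=np.hypot(x,y); a=r/f
    w=np.array([np.sin(a)*x/r,np.sin(a)*y/r,np.cos(a)]); return -R.T@t, R.T@w, w
def won(u,v,z,c):
    o,w,_=wray(u,v,c); return o+w*(z-o[2])/w[2]
E
python3 - <<'E'
from h import *
c=get_calibration("wrist"); a=np.load("s_w1.npz"); d=a["d"]; im=a["im"]
h=cv2.cvtColor(im,cv2.COLOR_RGB2HSV)
m=((h[...,0]<8)|(h[...,0]>172))&(h[...,1]>150)&(h[...,2]>80); m[:305]=0; m[340:]=0; m[:,200:]=0
v,u=np.nonzero(m); print("ball px",u.mean(),v.mean(),len(u),u.min(),u.max(),v.min(),v.max(),won(u.mean(),v.mean(),.2075,c))
def dp(u,v):
    o,w,k=wray(u,v,c); return o+w*d[int(v),int(u)]/k[2]
print("ball d",dp(150,318)); 
m=(im.max(2)<40); m[:250]=0;m[290:]=0;m[:,:100]=0;m[:,146:]=0
v,u=np.nonzero(m);print("knob",u.mean(),v.mean(),u.min(),u.max(),v.min(),v.max(),len(u))
for p in((125,270),(122,268),(128,272),(95,185),(80,170),(110,175),(110,200),(200,185)): print(p,dp(*p))
print(won(124,269,.256,c))
m=(im.max(2)<45).astype(np.uint8); m[:100]=0;m[240:]=0;m[:,150:]=0
k,l,s,ce=cv2.connectedComponentsWithStats(m); i=1+s[1:,4].argmax(); print("motor",s[i],ce[i])
v,u=np.nonzero(l==i); P=np.array([dp(x,y) for x,y in zip(u,v)]); q=P[(P[:,2]>.245)]; print(np.median(P[:,2]),q.mean(0),q.min(0),q.max(0))
E
```

```text
ball px 146.76699029126215 320.4466019417476 206 139 157 313 329 [0.70407082 0.10435132 0.2075    ]
ball d [0.69488498 0.11236083 0.21472655]
knob 126.62514827995255 270.7758007117438 109 145 250 289 843
(125, 270) [0.62578972 0.12061859 0.25017155]
(122, 268) [0.62395806 0.11892845 0.25083305]
(128, 272) [0.62665032 0.12329706 0.25116997]
(95, 185) [0.56393577 0.11226052 0.25456552]
(80, 170) [0.55369941 0.10241    0.25520057]
(110, 175) [0.55809415 0.12434818 0.25400581]
(110, 200) [0.57449877 0.12080806 0.25253875]
(200, 185) [0.61753334 0.12862344 0.05194556]
[0.62164855 0.12353075 0.256     ]
motor [  27  111  123  121 9739] [ 98.36821029 171.44830065]
0.24938150060405687 [0.55854756 0.10643075 0.2529703 ] [0.52052696 0.0642059  0.24500414] [0.59612976 0.22936179 0.42987646]
```

>>> apply_moves(steps=[[[-0.13,-0.09,0],[0,0,0],0],[[-0.13,-0.09,0],[0,0,0],0],[[-0.13,-0.09,0],[0,0,0],0],[[-0.13,-0.09,0],[0,0,0],0],[[0,0,0.12],[0,0,0],0],[[0,0,0.13],[0,0,0],0],[[0,0,0.13],[0,0,0],0],[[0,0,0.12],[0,0,0],0]])

```text
clock: 2.15
eef_pos: [0.6974, 0.1615, 0.2054]
tool_rot: [-0.0, 1.0, -0.0, -0.001]
ft_force: [0.0, 0.2, -0.1]
grip_width: 0.0001
grasp_force: 0.0
```

>>> apply_moves(steps=[[[0,-0.06,0],[0,0,0],0],[[0,-0.04,0],[0,0,0],0],[[0,-0.03,0],[0,0,0],0],[[0,-0.03,0],[0,0,0],0],[[0,-0.03,0],[0,0,0],0],[[0,-0.03,0],[0,0,0],0],[[0,-0.03,0],[0,0,0],0],[[0,-0.03,0],[0,0,0],0]])

```text
clock: 2.82
eef_pos: [0.6987, 0.1051, 0.2107]
tool_rot: [-0.0, 1.0, 0.0, 0.002]
ft_force: [0.7, 0.4, 1.4]
grip_width: 0.0003
grasp_force: 0.4
```

>>> apply_moves(steps=[[[0,-0.03,0],[0,0,0],0],[[0,-0.03,0],[0,0,0],0],[[0,-0.03,0],[0,0,0],0],[[0,-0.03,0],[0,0,0],0],[[0,-0.03,0],[0,0,0],0],[[0,-0.02,0],[0,0,0],0],[[0,0,0],[0,0,0],0],[[0,0,0],[0,0,0],0]])

```text
clock: 3.48
eef_pos: [0.698, 0.0712, 0.2082]
tool_rot: [-0.0, 1.0, -0.0, -0.0]
ft_force: [-0.4, -0.1, -0.7]
grip_width: 0.0003
grasp_force: 0.0
```

```bash
cat > ball.py <<'E'
from h import *
im,d=camera("top"); c,R,t=cal("top"); h=cv2.cvtColor(im,cv2.COLOR_RGB2HSV)
f=210/np.tan(np.radians(c["fov_y"])/2)
m=(((h[...,0]<8)|(h[...,0]>172))&(h[...,1]>140)&(h[...,2]>60)).astype(np.uint8); m[:,:210]=0;m[:,300:]=0;m[180:]=0
v,u=np.nonzero(m); print("n",len(u))
if len(u):
    w=R.T@np.array([(u.mean()-c["cx"])/f,(v.mean()-c["cy"])/f,1]); o=-R.T@t; p=o+w*(.2075-o[2])/w[2]
    print(u.mean(),v.mean(),p, "world ang",np.arctan2(p[1]-.0825,p[0]-.6335),np.hypot(p[1]-.0825,p[0]-.6335))
print(bot.get_obs()["eef_pos"],bot.get_obs()["ft_force"])
import sys
if len(sys.argv)>1: cv2.imwrite(sys.argv[1],cv2.resize(im[110:240,170:320],None,fx=4,fy=4,interpolation=cv2.INTER_CUBIC)[:,:,::-1])
E
python3 ball.py
python3 - <<'E'
from h import *
d=np.load("s_top.npz")
E
```

```text
n 0
[0.69800156 0.07157257 0.2082222 ] [ 1.19072795 -0.26389835  0.3432489 ]
```

>>> apply_moves(steps=[[[0,0.02,0],[0,0,0],0],[[0,0,-0.15],[0,0,0],0],[[0,0,-0.15],[0,0,0],0],[[0,0,-0.15],[0,0,0],0],[[0,0.15,0],[0,0,0],0],[[0,0.15,0],[0,0,0],0],[[0,0.15,0],[0,0,0],0],[[0,0,0],[0,0,0],0]])

```text
clock: 4.2
eef_pos: [0.697, 0.1727, 0.2979]
tool_rot: [-0.004, 1.0, 0.001, -0.0]
ft_force: [0.4, -0.1, -0.4]
grip_width: 0.0004
grasp_force: 0.0
```

```bash
python3 ball.py
python3 - <<'E'
from h import *
im,d=camera("wrist"); c=get_calibration("wrist"); print(bot.get_obs()["eef_pos"])
cv2.imwrite("pics/w2.png",np.clip(im[:,:,::-1]*1.4,0,255).astype(np.uint8)); np.savez("s_w2",im=im,d=d,**{k:c[k] for k in c})
E
```

```text
n 33
259.3636363636364 145.87878787878788 [0.69266999 0.04620734 0.2075    ] world ang -0.5501869820603082 0.06941358090130548
[0.69728895 0.17002462 0.29770807] [0.34060685 0.33253369 0.57016161]
[0.6974905  0.16801961 0.29779471]
```

View pics/w2.png

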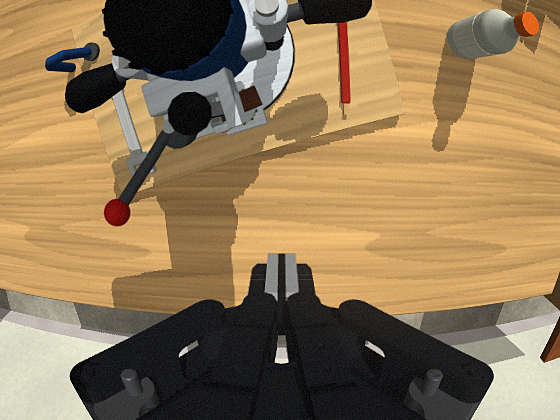

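Lever is swung to slack: ball at (117,212), and the knob sits clear at (190,113).

```bash
python3 - <<'E'
from h import *
a=np.load("s_w2.npz"); im,d=a["im"],a["d"]; c={k:a[k] for k in("fov_y","cx","cy","rvec","tvec")}
m=(im.max(2)<40).astype(np.uint8); m[:88]=0;m[137:]=0;m[:,:166]=0;m[:,214:]=0
v,u=np.nonzero(m); print(u.mean(),v.mean(),u.min(),u.max(),v.min(),v.max(),won(u.mean(),v.mean(),.252,c))
def dp(u,v):
    o,w,k=wray(u,v,c); return o+w*d[int(v),int(u)]/k[2]
P=np.array([dp(x,y) for x,y in zip(u,v)]); P=P[P[:,2]>.24]; print(len(P),P.mean(0),np.median(P,0),P.min(0),P.max(0))
c,R,t=cal("top"); f=210/np.tan(np.radians(c["fov_y"])/2)
w=R.T@np.array([(235.56-c["cx"])/f,(144.07-c["cy"])/f,1]); o=-R.T@t; p=o+w*(.2075-o[2])/w[2]
print(p,np.arctan2(p[1]-.0825,p[0]-.6335))
E
```

```text
188.738885410144 114.222917971196 166 213 92 136 [0.62278094 0.11828204 0.252     ]
1487 [0.6219859  0.11914624 0.25387391] [0.6219399  0.11907672 0.25337088] [0.61067467 0.10665261 0.2465252 ] [0.63357664 0.16733234 0.42283981]
[0.69772625 0.11069431 0.2075    ] 0.4136555703899761
```

>>> apply_moves(steps=[[[0.1,-0.06,0],[0,0,0],0],[[0.1,-0.07,0],[0,0,0],0],[[0.1,-0.07,0],[0,0,0],0],[[0.065,-0.06,0],[0,0,0],0],[[0,0,0],[0,0,0],0],[[0,0,0.05],[0,0,0],0],[[0,0,0.05],[0,0,0],0],[[0,0,0],[0,0,0],0]])

```text
clock: 4.97
eef_pos: [0.6244, 0.1127, 0.2765]
tool_rot: [0.0, 1.0, -0.0, -0.001]
ft_force: [0.6, -0.3, -0.4]
grip_width: 0.0002
grasp_force: 0.0
```

>>> apply_moves(steps=[[[0,0.027,0],[0,0,0],0],[[0,0,0.015],[0,0,0],0],[[0,0,0.015],[0,0,0],0],[[0,0,0.012],[0,0,0],0],[[0,0,0.012],[0,0,0],0],[[0,0,0.012],[0,0,0],0],[[0,0,0.012],[0,0,0],0],[[0,0,0.012],[0,0,0],0]])

```text
clock: 5.63
eef_pos: [0.6253, 0.1194, 0.2607]
tool_rot: [-0.001, 1.0, 0.0, 0.001]
ft_force: [1.3, 1.4, 3.3]
grip_width: 0.0
grasp_force: 1.5
```

>>> apply_moves(steps=[[[0,0,0.01],[0,0,0],0],[[0,0,0.01],[0,0,0],0],[[0,0,0.01],[0,0,0],0],[[0,0,0.01],[0,0,0],0],[[0,0,0.01],[0,0,0],0],[[0,0,0.01],[0,0,0],0],[[0,0,0.01],[0,0,0],0],[[0,0,0],[0,0,0],0]])

```text
clock: 6.3
eef_pos: [0.6246, 0.1189, 0.2456]
tool_rot: [-0.001, 1.0, -0.0, -0.001]
ft_force: [0.6, 1.0, 1.3]
grip_width: -0.0004
grasp_force: 0.6
```

>>> apply_moves(steps=[[[0,0,0.005],[0,0,0],0],[[0,0,0.005],[0,0,0],0],[[0,0,0.005],[0,0,0],0],[[0,0,0.005],[0,0,0],0],[[0,0,0.004],[0,0,0],0],[[0,0,0.004],[0,0,0],0],[[0,0,0],[0,0,0],0],[[0,0,0],[0,0,0],0]])

```text
clock: 6.97
eef_pos: [0.6245, 0.1189, 0.2403]
tool_rot: [-0.001, 1.0, -0.0, -0.0]
ft_force: [-0.0, 0.1, 1.2]
grip_width: 0.0001
grasp_force: 0.8
```

>>> apply_moves(steps=[[[0,0,0.001],[0,0,0],0],[[0,0,0.001],[0,0,0],0],[[0,0,0.001],[0,0,0],0],[[0,0,0.001],[0,0,0],0],[[0,0,0.001],[0,0,0],0],[[0,0,0.001],[0,0,0],0],[[0,0,0.001],[0,0,0],0],[[0,0,0.001],[0,0,0],0]])

```text
clock: 7.63
eef_pos: [0.6247, 0.119, 0.239]
tool_rot: [-0.0, 1.0, -0.0, -0.0]
ft_force: [-1.6, -0.7, 2.8]
grip_width: 0.0001
grasp_force: 1.4
```

>>> apply_moves(steps=[[[0,0,0.001],[0,0,0],0],[[0,0,0.001],[0,0,0],0],[[0,0,0.001],[0,0,0],0],[[0,0,0.001],[0,0,0],0],[[0,0,0.001],[0,0,0],0],[[0,0,0.001],[0,0,0],0],[[0,0,0.0],[0,0,0],0],[[0,0,0.0],[0,0,0],0]])

```text
clock: 8.3
eef_pos: [0.6249, 0.1192, 0.2378]
tool_rot: [-0.001, 1.0, 0.0, 0.0]
ft_force: [-1.5, -1.0, 2.2]
grip_width: -0.0005
grasp_force: 1.0
```

>>> apply_moves(steps=[[[0,0,0.001],[0,0,0],0],[[0,0,0.001],[0,0,0],0],[[0,0,0.001],[0,0,0],0],[[0,0,0.001],[0,0,0],0],[[0,0,0.001],[0,0,0],0],[[0,0,0.001],[0,0,0],0],[[0,0,0.0],[0,0,0],0],[[0,0,0.0],[0,0,0],0]])

```text
clock: 8.97
eef_pos: [0.625, 0.1192, 0.2367]
tool_rot: [-0.001, 1.0, 0.0, 0.0]
ft_force: [-0.9, -0.5, 2.5]
grip_width: 0.0001
grasp_force: 1.2
```

>>> apply_moves(steps=[[[0,0,0.001],[0,0,0],0],[[0,0,0.001],[0,0,0],0],[[0,0,0.001],[0,0,0],0],[[0,0,0.001],[0,0,0],0],[[0,0,0.001],[0,0,0],0],[[0,0,0.001],[0,0,0],0],[[0,0,0.0],[0,0,0],0],[[0,0,0.0],[0,0,0],0]])

```text
clock: 9.63
eef_pos: [0.625, 0.1192, 0.2359]
tool_rot: [-0.001, 1.0, 0.0, 0.0]
ft_force: [-0.3, 0.4, 4.2]
grip_width: 0.0001
grasp_force: 2.4
```

>>> apply_moves(steps=[[[0,0,0.001],[0,0,0],0],[[0,0,0.001],[0,0,0],0],[[0,0,0.001],[0,0,0],0],[[0,0,0],[0,0,0],0],[[0,0,0],[0,0,0],0],[[0,0,0],[0,0,0],0],[[0,0,0.0],[0,0,0],0],[[0,0,0.0],[0,0,0],0]])

```text
clock: 10.3
eef_pos: [0.625, 0.1192, 0.2357]
tool_rot: [-0.001, 1.0, 0.0, 0.001]
ft_force: [-1.3, -0.3, 7.2]
grip_width: 0.0
grasp_force: 3.3
```

>>> apply_moves(steps=[[[0,0,-0.005],[0,0,0],0],[[0,0,-0.01],[0,0,0],0],[[0,0,-0.1],[0,0,0],0],[[0,0,-0.1],[0,0,0],0],[[0,0,-0.12],[0,0,0],0],[[-0.12,-0.19,0],[0,0,0],0],[[-0.12,-0.19,0],[0,0,0],0],[[-0.12,-0.19,0],[0,0,0],0]])

```text
clock: 10.97
eef_pos: [0.6923, 0.0134, 0.3024]
tool_rot: [-0.002, 1.0, 0.0, 0.0]
ft_force: [2.0, 0.9, 0.9]
grip_width: 0.0
grasp_force: 0.0
```

```bash
python3 ball.py
```

```text
n 0
[0.69537311 0.00447387 0.29854792] [-0.86620047 -3.99796796 -2.83073099]
```

>>> apply_moves(steps=[[[0,0,0.1],[0,0,0],0],[[0,0,0.12],[0,0,0],0],[[0,0,0.12],[0,0,0],0],[[-0.01,0,0.12],[0,0,0],0],[[0,0.03,0],[0,0,0],0],[[0,0.03,0],[0,0,0],0],[[0,0.04,0],[0,0,0],0],[[0,0.04,0],[0,0,0],0]])

```text
clock: 11.68
eef_pos: [0.6948, 0.0423, 0.2121]
tool_rot: [-0.001, 1.0, -0.0, 0.002]
ft_force: [1.0, -0.7, 1.0]
grip_width: 0.0003
grasp_force: 0.6
```

>>> apply_moves(steps=[[[0,0.025,0],[0,0,0],0],[[0,0.025,0],[0,0,0],0],[[0,0.025,0],[0,0,0],0],[[0,0.025,0],[0,0,0],0],[[0,0.02,0],[0,0,0],0],[[0,0.02,0],[0,0,0],0],[[0,0,0],[0,0,0],0],[[0,0,0],[0,0,0],0]])

```text
clock: 12.35
eef_pos: [0.6938, 0.0692, 0.2103]
tool_rot: [-0.0, 1.0, -0.0, 0.0]
ft_force: [0.8, -3.6, 2.0]
grip_width: 0.0003
grasp_force: 1.4
```

>>> apply_moves(steps=[[[0,0.015,0],[0,0,0],0],[[0,0.015,0],[0,0,0],0],[[0,0.015,0],[0,0,0],0],[[0,0.015,0],[0,0,0],0],[[0,0.015,0],[0,0,0],0],[[0,0.01,0],[0,0,0],0],[[0,0,0],[0,0,0],0],[[0,0,0],[0,0,0],0]])

```text
clock: 13.02
eef_pos: [0.6925, 0.0841, 0.2101]
tool_rot: [0.0, 1.0, -0.002, -0.001]
ft_force: [-3.4, -7.7, 4.4]
grip_width: -0.0
grasp_force: 3.9
```

```bash
python3 ball.py
```

```text
n 0
[0.69245384 0.08415898 0.21013104] [-2.95797927 -8.06065171  4.09956865]
```

>>> apply_moves(steps=[[[0,0.01,0],[0,0,0],0],[[0,0.01,0],[0,0,0],0],[[0,0.01,0],[0,0,0],0],[[0,0,0],[0,0,0],0],[[0,0,0],[0,0,0],0],[[0,0,0],[0,0,0],0],[[0,0,0],[0,0,0],0],[[0,0,0],[0,0,0],0]])

```text
clock: 13.73
eef_pos: [0.6915, 0.0897, 0.2098]
tool_rot: [0.0, 1.0, -0.002, -0.002]
ft_force: [-5.7, -8.2, 4.9]
grip_width: 0.0003
grasp_force: 4.4
```

>>> apply_moves(steps=[[[0,0.01,0],[0,0,0],0],[[0,0.01,0],[0,0,0],0],[[0,0,0],[0,0,0],0],[[0,0,0],[0,0,0],0],[[0,0,0],[0,0,0],0],[[0,0,0],[0,0,0],0],[[0,0,0],[0,0,0],0],[[0,0,0],[0,0,0],0]])

```text
clock: 14.4
eef_pos: [0.6911, 0.0934, 0.2094]
tool_rot: [0.001, 1.0, -0.002, -0.003]
ft_force: [-6.6, -9.4, 4.5]
grip_width: 0.0001
grasp_force: 4.7
```

>>> apply_moves(steps=[[[0,0.01,0],[0,0,0],0],[[0,0.01,0],[0,0,0],0],[[0,0,0],[0,0,0],0],[[0,0,0],[0,0,0],0],[[0,0,0],[0,0,0],0],[[0,0,0],[0,0,0],0],[[0,0,0],[0,0,0],0],[[0,0,0],[0,0,0],0]])

```text
clock: 15.07
eef_pos: [0.691, 0.0949, 0.2093]
tool_rot: [0.001, 1.0, -0.004, -0.003]
ft_force: [-5.9, -14.1, 4.4]
grip_width: -0.0003
grasp_force: 7.3
```

>>> apply_moves(steps=[[[0,-0.03,0],[0,0,0],0],[[0,-0.07,0],[0,0,0],0],[[0,0,-0.15],[0,0,0],0],[[0,0,-0.15],[0,0,0],0],[[0,0,-0.15],[0,0,0],0],[[0,0.18,0],[0,0,0],0],[[0,0.18,0],[0,0,0],0],[[0,0.18,0],[0,0,0],0]])

```text
clock: 15.73
eef_pos: [0.6939, 0.1891, 0.3009]
tool_rot: [0.0, 1.0, 0.001, 0.001]
ft_force: [0.4, 0.6, -0.0]
grip_width: -0.0003
grasp_force: 0.0
```

>>> apply_moves(steps=[[[0,0.1,0],[0,0,0],0],[[0,0.1,0],[0,0,0],0],[[0,0.1,0],[0,0,0],0],[[0,0,0],[0,0,0],0],[[0,0,0],[0,0,0],0],[[0,0,0],[0,0,0],0],[[0,0,0],[0,0,0],0],[[0,0,0],[0,0,0],0]])

```text
clock: 16.4
eef_pos: [0.6937, 0.2471, 0.3002]
tool_rot: [0.0, 1.0, 0.0, 0.0]
ft_force: [1.1, -0.7, -0.9]
grip_width: -0.0001
grasp_force: 0.0
```

```bash
python3 ball.py
python3 - <<'E'
from h import *
im,d=camera("wrist"); c=get_calibration("wrist")
cv2.imwrite("pics/w3.png",np.clip(im[:,:,::-1]*1.4,0,255).astype(np.uint8)); np.savez("s_w3",im=im,d=d,**{k:c[k] for k in c})
E
```

```text
n 29
233.06896551724137 145.58620689655172 [0.69348535 0.11737801 0.2075    ] world ang 0.5266621796519397 0.0693881702258683
[0.69369658 0.24718917 0.30028837] [0.19266331 0.31713116 0.12290867]
```

View pics/w3.png

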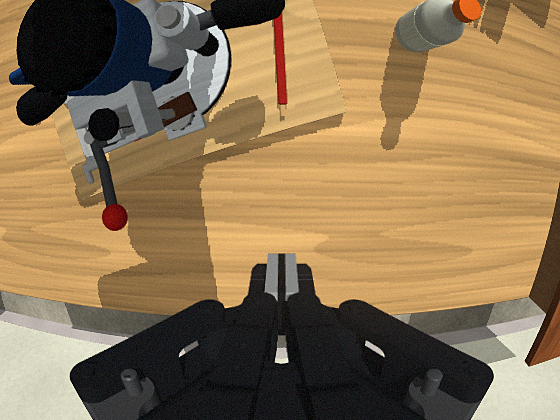

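>>> apply_moves(steps=[[[0.086,-0.16,0],[0,0,0],0],[[0.086,-0.16,0],[0,0,0],0],[[0.086,-0.16,0],[0,0,0],0],[[0.086,-0.16,0],[0,0,0],0],[[0,0,0.12],[0,0,0],0],[[0,0,0.12],[0,0,0],0],[[0,0,0.045],[0,0,0],0],[[0,0,0],[0,0,0],0]])

```text
clock: 17.17
eef_pos: [0.6238, 0.1204, 0.2403]
tool_rot: [-0.0, 1.0, -0.0, -0.003]
ft_force: [-0.1, -0.6, 0.5]
grip_width: -0.0001
grasp_force: 0.0
```

>>> apply_moves(steps=[[[0,0,0.005],[0,0,0],0],[[0,0,0.004],[0,0,0],0],[[0,0,0],[0,0,0],0],[[0,0,0],[0,0,0],0],[[0,0,0],[0,0,0],0],[[0,0,0],[0,0,0],0],[[0,0,0],[0,0,0],0],[[0,0,0],[0,0,0],0]])

```text
clock: 17.83
eef_pos: [0.6254, 0.1215, 0.2413]
tool_rot: [-0.001, 1.0, 0.0, 0.0]
ft_force: [-0.1, -0.3, -0.5]
grip_width: 0.0
grasp_force: 0.0
```

Still in the air. Lowering 4 mm, then in fine steps.

>>> apply_moves(steps=[[[0,-0.01,0.006],[0,0,0],0],[[0,0,0.006],[0,0,0],0],[[0,0,0.006],[0,0,0],0],[[0,0,0.004],[0,0,0],0],[[0,0,0],[0,0,0],0],[[0,0,0],[0,0,0],0],[[0,0,0],[0,0,0],0],[[0,0,0],[0,0,0],0]])

```text
clock: 18.5
eef_pos: [0.6255, 0.1194, 0.2368]
tool_rot: [-0.001, 1.0, 0.0, 0.0]
ft_force: [0.1, 1.1, 0.5]
grip_width: -0.0001
grasp_force: 0.0
```

>>> apply_moves(steps=[[[0,0,0.001],[0,0,0],0],[[0,0,0.001],[0,0,0],0],[[0,0,0],[0,0,0],0],[[0,0,0],[0,0,0],0],[[0,0,0],[0,0,0],0],[[0,0,0],[0,0,0],0],[[0,0,0],[0,0,0],0],[[0,0,0],[0,0,0],0]])

```text
clock: 19.17
eef_pos: [0.6254, 0.1194, 0.2364]
tool_rot: [-0.001, 1.0, 0.0, 0.0]
ft_force: [1.0, -0.0, -0.6]
grip_width: -0.0
grasp_force: 0.0
```

>>> apply_moves(steps=[[[0,0,0.001],[0,0,0],0],[[0,0,0.001],[0,0,0],0],[[0,0,0],[0,0,0],0],[[0,0,0],[0,0,0],0],[[0,0,0],[0,0,0],0],[[0,0,0],[0,0,0],0],[[0,0,0],[0,0,0],0],[[0,0,0],[0,0,0],0]])

```text
clock: 19.83
eef_pos: [0.6254, 0.1194, 0.236]
tool_rot: [-0.001, 1.0, -0.0, -0.0]
ft_force: [-0.3, -0.7, 0.5]
grip_width: -0.0003
grasp_force: 0.0
```

The rod has not risen: there is no contact at 0.2360, and the pressed level was 0.2357 to 0.2359. I'll retreat and hand in.

>>> apply_moves(steps=[[[0,0,-0.03],[0,0,0],0],[[0,0,-0.1],[0,0,0],0],[[0,0,-0.15],[0,0,0],0],[[0,0,-0.15],[0,0,0],0],[[0,0,-0.1],[0,0,0],0],[[0,0,0],[0,0,0],0],[[0,0,0],[0,0,0],0],[[0,0,0],[0,0,0],0]])

```text
clock: 20.5
eef_pos: [0.6252, 0.1193, 0.3414]
tool_rot: [-0.001, 1.0, -0.0, -0.0]
ft_force: [0.2, 0.1, 0.3]
grip_width: 0.0001
grasp_force: 0.0
```

```bash
python3 -c "
from workcell import bot
print(bot.get_obs()['eef_pos']); print(bot.job_done())"
```

```text
[0.62524173 0.1193473  0.34135324]
the job is handed in; nothing more can be done
None
```

Job handed in at about 20.5 s with no verdict returned: the lever was slackened, the rod pressed onto the sample at about 7 N on the knob (an estimated 5 N at the foot), and the lever locked near its end stop; the foot's remaining force after locking could not be measured, but a touch check showed no sign that the rod had risen.

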